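Index the welding turntable and lock it

TASK

Turn the welding turntable by pushing on its spokes until its pointer points straight at the tall slender pin on the base (not at the short fat post), then push the lock lever clockwise, seen from above, all the way over to its stop. Push gently with the fingertips; nothing is to be picked up. Leave the pipe flange standing in the middle of the turntable, and the hammer, can and wrench where they lie.

Things in the scene. Friction and masses are not known exactly. Their poses are not given: they have to be found in the camera images.
- axis (a point): Point on the vertical turning axis of the turntable, at the top face of its steel disc (140 mm across, 14 mm thick, top 92 mm above the bench). The disc turns on a tapered column (70 to 120 mm across) that stands on a fixed dark grey-green round base plate, 344 mm across and 12 mm thick.
- disc (a joint): Angle of the disc, rad, growing counter-clockwise seen from above; 0 when the pointer lies along the base's own x axis, which is the line midway between the two places where pin and post stand (each 1.15 rad to one side of it). It can turn to 2.4 rad either way, has stiff friction (about 0.22 N m, 2 N at a spoke) and stays where it is left. It starts within 0.45 rad of 0.
- pointer_tip (a point): Point of the disc's pointer, a flat bare steel blade with a pointed end, 24 mm wide and 8 mm thick, sticking out of the disc's edge to 126 mm from the axis, 85 mm above the bench.
- pointer_aim (a point): Imaginary point straight ahead of the pointer, 150 mm from the axis: when the pointer points exactly at the pin, it lies on the pin's centre line.
- spoke1_end (a point): Centre of the black ball (22 mm across) on the end of spoke 1, 115 mm from the axis, 85 mm above the bench, a quarter turn counter-clockwise from the pointer. The three spokes are round steel bars 12 mm thick, bare from 70 to 104 mm from the axis, with free space below (73 mm over the base plate).
- spoke2_end (a point): The same for spoke 2, opposite the pointer.
- spoke3_end (a point): The same for spoke 3, a quarter turn clockwise from the pointer.
- pin: Tall slender upright steel pin, 16 mm thick, fixed on the base plate 150 mm from the axis; its top is 96 mm above the bench. Origin at the centre of its foot, 12 mm above the bench. It clears spokes and pointer.
- post: Short fat upright steel post, 32 mm thick, its top 48 mm above the bench, fixed on the base plate 150 mm from the axis on the other side; not the mark. Origin at the centre of its foot.
- lock (a joint): Angle of the lock lever, rad: it starts at 0 to 0.25 (unlocked) and grows clockwise seen from above to its stop at 1.2 (locked). It turns about a vertical axis, with friction (0.12 N m), and stays where it is left.
- lock_pivot (a point): Point on the lock lever's vertical pivot axis, 72 mm above the bench, on a dark grey-green stub 40 mm across at the edge of the base plate.
- lock_end (a point): Centre of the black ball (24 mm across) on the end of the lock lever, 80 mm from its pivot, 72 mm above the bench. The lever is a round steel bar 12 mm thick, with free space below it (60 mm or more).
- flange: Loose dark steel pipe flange standing on the middle of the disc: 64 mm across its foot, 38 mm across its neck, 50 mm high, top 142 mm above the bench. Origin at the centre of its underside. It turns along with the disc.
- hammer: Hammer lying on the bench to the right of the turntable. Bystander.
- can: Closed can, 56 mm across and 130 mm high, standing on the bench to the right of the turntable. Bystander.
- wrench: Open-ended wrench lying on the bench to the left of the turntable. Bystander.
There are look-alikes about, which are no part of the job. What is meant by the flange is not purple or turquoise, and is the smaller of those in its own colour.

How it is judged:
On the way, in this order (a step that is already met when the one before it is completed fails the run):
1. the pointer rests pointing at the tall pin, the lever not yet swung over (horizontal distance between pointer_aim and pin below 0.008 m and velocity of joint disc between -0.05 and 0.05 rad/s and value of joint lock below 0.6 rad), for 0.3 s.
2. the lock lever is over at its stop (value of joint lock above 1.08 rad), for 0.2 s.
At the end, for the whole second after the job is handed in: The pointer points at the tall pin (its line passes within 8 mm of the pin's centre, half the pin's thickness), the lock lever is within 0.12 rad of its stop, the flange stands upright within 25 mm of the middle of the disc, all at rest (horizontal distance between pointer_aim and pin below 0.008 m and value of joint lock above 1.08 rad and velocity of joint disc between -0.05 and 0.05 rad/s and horizontal distance between flange and axis below 0.025 m and angle between flange's own z axis and vertical below 0.1 rad); the robot touches nothing.
It fails at once if the flange was lifted, tipped or pushed off the middle (height (world z) of flange above 0.105 m or angle between flange's own z axis and vertical above 0.3 rad or horizontal distance between flange and axis above 0.03 m).
It fails at once if a bystander was moved by more than 20 mm (distance of any of hammer, can, wrench from where it was at the start of the episode above 0.02 m).
It fails at once if the turntable or the lever was shoved or squeezed with more than 35 N (contact force between the fingers and disc above 35 N or contact force between the fingers and lock above 35 N).
It also fails if it takes over 54 s, if anything falls off the work surface, if the arm or the gripper's body presses on something with over 40 N, if the wrist force passes 120 N, or if a joint passes its speed limit or range.

ROBOT

A 6-joint arm with a two-finger parallel gripper is mounted at the origin on the work surface. World frame = base frame: x ahead of the robot, y to its left, z up, the work surface at z = 0. Lengths are in m, angles in rad, forces in N, time in s.
With the tool pointing down it reaches from about 0.25 to 0.775 m from the base axis. Payload 4 kg.
Tool frame: the origin (TCP) lies on the centre line of the jaws, within the pads' length; the fingertips stand 8 mm ahead of it and the grasp point (between the pads) lies 11 mm behind it; z points along the fingers, y is the direction in which the jaws open and shut (so a half turn about z gives the same grasp; the last joint's range is limited). The gripper opens to 94 mm and grips with 3 to 60 N. Pads are 16 mm wide; open, the fingers measure 119 mm over their backs; the gripper's body (75 mm by 177 mm) begins 78 mm behind the grasp point.
Start: joints at [-1.26, 0.087, 1.371, -0, 1.684, -0.103], TCP at [0.221, -0.504, 0.214] pointing down, gripper open.
Joint ranges: [-3.1, 3.1], [-0.76, 2.03], [0.27, 2.55], [-1.08, 4.22], [0.17, 2.65], [-2.57, 2.57]. Speed limits (rad/s): [2.79, 2.79, 3.14, 3.14, 3.14, 3.14].

INTERFACE

Orientations are given as [roll, pitch, yaw] about the fixed x, y, z axes, in that order (R = Rz(yaw) Ry(pitch) Rx(roll)).
In Python, from bench import * gives the robot as it stands.
- The arm moves only by the tool step_arm, never from a script. Its argument "steps" is a list of rows, each an object of numbers: "jaw": the opening, from 0 (shut) to 1 (fully open); "tx", "ty", "tz": the shift along the tool's x, y, z in m; "ax", "ay", "az": the turn, a rotation vector about the tool's x, y, z in rad. In form: [{"jaw": .., "tx": .., "ty": .., "tz": .., "ax": .., "ay": .., "az": ..}, ...]. A call has 1 to 8 rows; each row is the pose to reach, as a shift and turn from the pose measured when the call began, along the tool's axes at that moment; what a row does not reach only later rows make up. A row lasts 1/10 s, in which the tool goes at most 50 mm and 8.59 degrees, less where a joint would pass 70% of its speed; a pose out of reach is approached as far as the arm can. A call with a gripper value outside its range is refused whole. The fingers move at their own pace and stop on an object; the grip force is fixed at half the most. Time passes only in rows, so rows that repeat a pose let the fingers close. It gives the time, the measured TCP pose, the force and the opening at its end, in the units of the state.
- get_obs(): the state, without advancing time (a new reading comes with each control period).
- snapshot(name): name is "scene" or "top"; returns (picture, depth): 384x512x3 uint8, red, green, blue; 384x512 float32, m along the optical axis (not along the pixel's ray), 0 where there is no reading.
- camera_model(name): a dict with "intrinsics" (3x3 intrinsics, pixels), "origin" and "orientation" of the camera in the world. Camera axes: x right, y down, z forward; pixel columns grow to the right and rows downward; lengths in m; the calibration is good to about 2 mm. A picture is of the moment at which its call begins. camera_model takes no time and is no camera call.
- close_job(): hands the job in, once; it reports no verdict.
Trained networks look in the newest picture that a camera, given by its name, has taken for a name from the list of things; names that differ only in an ending like _2 or _b are one class to them, and where a whole thing is asked for, a point or a joint stands for the part that bears it (a point fixed in the world has none). Each returns a list of dicts, best first, with "confidence" (0 to 1); they miss things now and then, are a little off and sometimes report something else, mostly with a low value. They report only what shows in the picture. A call takes as long as a camera call. They do not tell look-alikes from the thing itself.
- silhouettes(camera, query): "pixels" (384x512 bool, what is visible of it) and "rect" ([left, top, right, bottom] in pixels, round what is visible of it).
The state is a dict: "time": time; "joint_positions": joint angles; "qvel": joint speeds; "joint_torque": joint torques, N m; "tool_pos": TCP position; "ee_rot": TCP orientation; "wrist_force": force on the tool from outside, world axes, zero at the start; "wrist_torque": the same for the moment, N m; "width": finger opening in m.
Only numpy, scipy, OpenCV 4.12 (cv2) and the standard library are available. Lean on these libraries where they do the work, as an engineer would, in place of code of your own. Each camera call takes 0.05 s, during which the arm holds its last target. There are 200 camera calls.

## Working session

There is one attempt and no reset: what is moved stays moved. The work goes in short steps, Python scripts to look and compute and a tool call to move; the robot and the scene stay as the last step left them, time stands still between calls to the robot, and variables do not carry over. Pictures are saved under pics/ and viewed, about 8 in all and at most 12, crops included, and the job is handed in when it is done.

Besides the shell and the picture viewer there is one more tool, called after "Call:" as a command line: name --argument value ..., lists and objects as JSON in quotes. step_arm: Moves the arm, as the interface text tells. Its arguments: {"type":"object","properties":{"steps":{"type":"array"}},"required":["steps"]}

```bash
mkdir -p pics; ls
cat > h.py <<'E'
from bench import *
import numpy as np, cv2
from scipy.spatial.transform import Rotation as R
def cam(n):
    c=camera_model(n); K=np.array(c["intrinsics"]); o=np.array(c["origin"]); q=np.array(c["orientation"])
    M=q if q.shape==(3,3) else (R.from_euler('xyz',q).as_matrix() if q.size==3 else R.from_quat(q).as_matrix())
    return K,o,M
def cloud(n,d):
    K,o,M=cam(n); v,u=np.mgrid[:384,:512]
    p=np.stack([(u-K[0,2])/K[0,0]*d,(v-K[1,2])/K[1,1]*d,d],-1)
    return p@M.T+o
def proj(n,P):
    K,o,M=cam(n); q=(np.atleast_2d(P)-o)@M@K.T; return q[:,:2]/q[:,2:]
E
python3 - <<'E'
from h import *
print(camera_model("top"));print(camera_model("scene")); print(get_obs())
for n in("top","scene"):
    p,d=snapshot(n); np.savez(n+"0.npz",p=p,d=d)
    cv2.imwrite(f"pics/{n}0.png",cv2.resize(p[...,::-1],(800,600)))
    for q in ["pin","post","lock_end","flange","pointer_tip","disc"]:
        for r in silhouettes(n,q): print(n,q,round(r["confidence"],2),r["rect"])
E
```

```text
pics
{'intrinsics': array([[364.74945929,   0.        , 259.14474422],
       [  0.        , 364.74945929, 194.71792027],
       [  0.        ,   0.        ,   1.        ]]), 'origin': array([0.47649429, 0.05732105, 1.44502579]), 'orientation': array([-3.03687896, -0.01830947, -1.55251306])}
{'intrinsics': array([[354.52924462,   0.        , 253.69864134],
       [  0.        , 354.52924462, 189.9289675 ],
       [  0.        ,   0.        ,   1.        ]]), 'origin': array([1.06091443, 0.82843336, 0.71912691]), 'orientation': array([-2.19304588,  0.01295551,  2.58637334])}
{'time': 0.0, 'joint_positions': array([-1.26009754e+00,  8.79657700e-02,  1.37223105e+00, -2.79483682e-05,
        1.68362350e+00, -1.03070166e-01]), 'qvel': array([ 0.00100157,  0.00070001, -0.00042292,  0.00023383, -0.00098341,
       -0.00227703]), 'joint_torque': array([ 6.46145090e-04, -3.40179348e+01, -3.02428007e+01,  7.16184033e-02,
        3.28880560e-02, -1.74578986e-04]), 'tool_pos': array([ 0.2209724 , -0.50307391,  0.21231007]), 'ee_rot': array([-3.13937395e+00, -2.01569773e-04,  4.13765618e-01]), 'w
[... 292 characters left out ...]
lange 0.63 [269.7, 201.1, 289.0, 212.8]
top flange 0.56 [177.6, 180.0, 200.2, 198.4]
top pointer_tip 0.88 [245.9, 178.2, 310.4, 242.6]
top pointer_tip 0.71 [362.0, 216.7, 382.8, 282.5]
top disc 0.56 [245.6, 177.4, 313.6, 240.2]
scene post 0.68 [213.6, 154.3, 275.9, 192.4]
scene post 0.54 [202.2, 172.1, 209.9, 184.2]
scene lock_end 0.75 [292.9, 184.5, 327.5, 208.9]
scene lock_end 0.52 [211.2, 153.8, 277.5, 190.2]
scene flange 0.83 [268.7, 239.5, 304.8, 273.0]
scene flange 0.58 [148.7, 145.8, 170.3, 170.3]
scene flange 0.58 [149.7, 187.7, 167.9, 208.6]
scene flange 0.56 [239.2, 154.2, 256.9, 177.2]
scene pointer_tip 0.84 [209.7, 156.8, 274.8, 192.5]
scene disc 0.79 [210.6, 154.9, 277.7, 191.9]
```

Run:
```python
from h import *
p=np.load("top0.npz")["p"][140:284,180:372]
cv2.imwrite("pics/topc.png",cv2.resize(p[...,::-1],(800,600),interpolation=cv2.INTER_CUBIC))
p=np.load("scene0.npz")["p"][120:258,160:344]
cv2.imwrite("pics/scenec.png",cv2.resize(p[...,::-1],(800,600),interpolation=cv2.INTER_CUBIC))
```

```text
(no output)
```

View pics/top0.png

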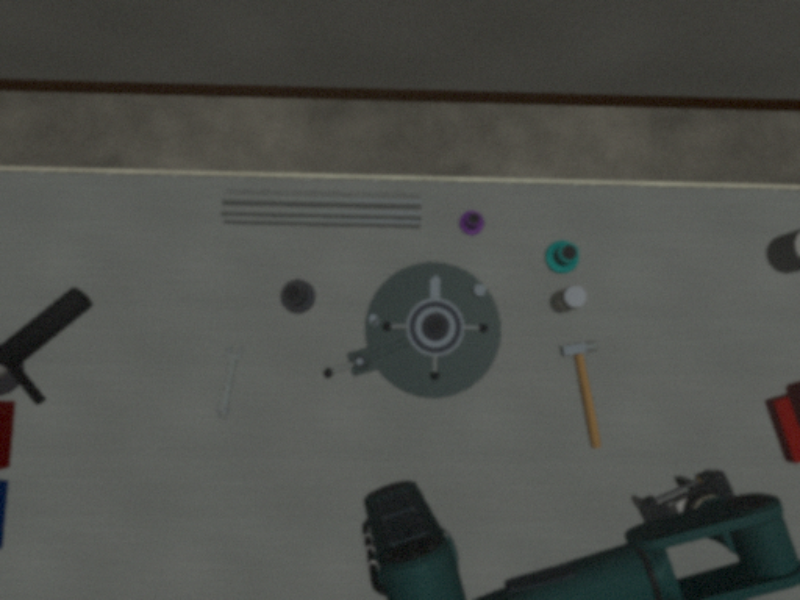

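View pics/topc.png

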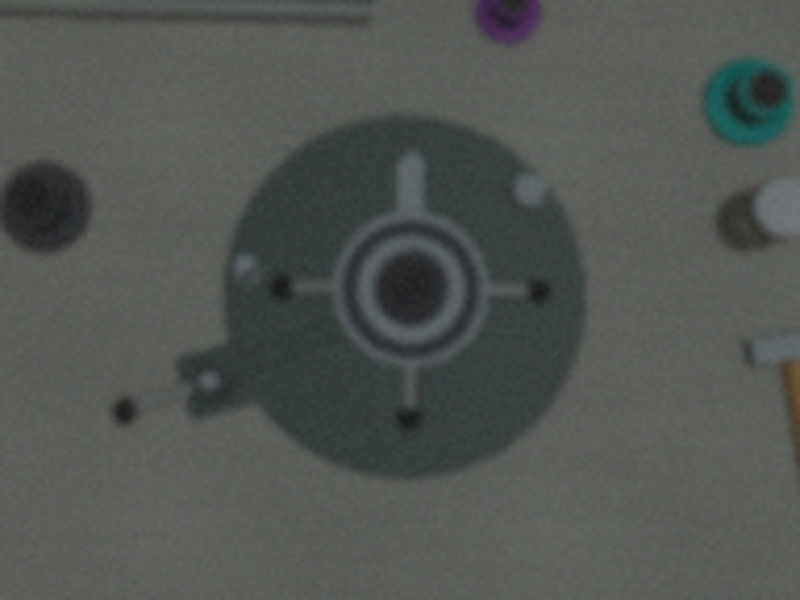

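View pics/scenec.png

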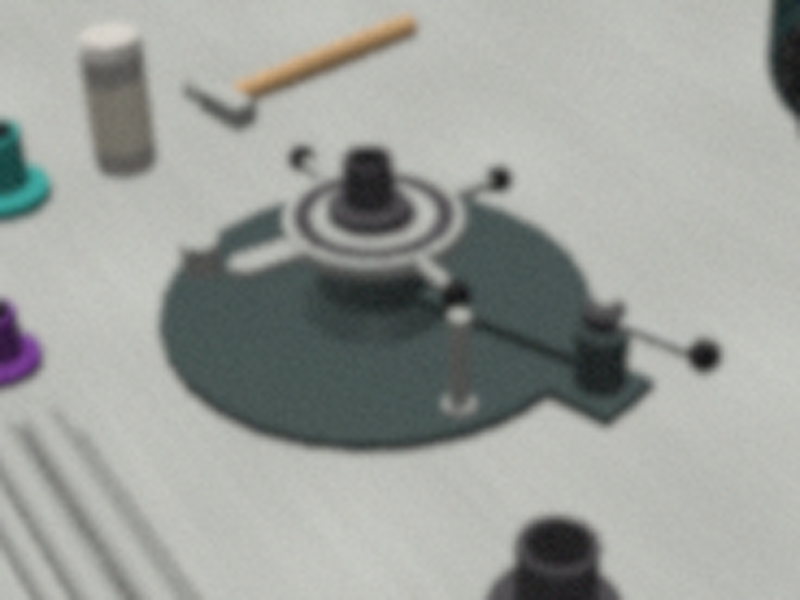

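The top view shows the pointer up (+x) at crop (411,152). The pin is left at (245,265), the fat post right at (531,188), and the lever ball at (123,410) with its pivot at (209,380). The pointer therefore has to turn CCW by about 75°. I'll compute the geometry next.

```bash
cat >> h.py <<'E'
def hit(n,uv,z):
    K,o,M=cam(n); r=M@np.linalg.inv(K)@np.array([uv[0],uv[1],1.]); return (o+r*(z-o[2])/r[2])[:2]
def crop2px(c): return (c[0]+.5)/(800/192)-.5+180,(c[1]+.5)/(600/144)-.5+140
E
python3 - <<'E'
from h import *
T=lambda c,z: hit("top",crop2px(c),z)
ax=T((411,289),.092); base=T((404,297),.012)
P=dict(pin=((245,265),.096),post=((531,188),.048),tip=((411,152),.085),s1=((281,287),.085),s2=((408,418),.085),s3=((539,292),.085),piv=((209,380),.085),end=((123,410),.072))
print(ax,base)
W={k:T(*v) for k,v in P.items()}
s=(W['s1']+W['s3'])/2; print("s13mid",s)
for k,w in W.items(): d=w-ax; print(k,w.round(4),np.hypot(*d).round(4),np.arctan2(d[1],d[0]).round(3))
d=W['end']-W['piv'];print("lever",np.hypot(*d),np.arctan2(d[1],d[0]))
# scene cross check
S=lambda c,z: hit("scene",((c[0]+.5)/(800/184)-.5+160,(c[1]+.5)/(600/138)-.5+120),z)
for k,c,z in(("s1",(457,294),.085),("s2",(500,180),.085),("s3",(302,157),.085),("pin",(459,314),.096),("end",(704,355),.072),("post",(202,256),.048)):
  w=S(c,z);d=w-ax;print("scene",k,w.round(4),np.hypot(*d).round(4),np.arctan2(d[1],d[0]).round(3))
E
```

```text
[ 0.56726297 -0.03690946] [ 0.56493324 -0.03595882]
s13mid [ 0.56726594 -0.03666531]
pin [0.5855 0.1114] 0.1495 1.449
post [ 0.6664 -0.1504] 0.1507 -0.853
tip [ 0.692  -0.0358] 0.1247 0.009
s1 [0.5673 0.0792] 0.1161 1.571
s2 [ 0.4528 -0.0362] 0.1144 3.135
s3 [ 0.5673 -0.1525] 0.1156 -1.571
piv [0.4832 0.1414] 0.1971 2.011
end [0.4551 0.2183] 0.2788 1.985
lever 0.0819166619566755 1.920488952385416
scene s1 [0.5656 0.0792] 0.1161 1.585
scene s2 [ 0.4507 -0.0337] 0.1166 3.114
scene s3 [ 0.5655 -0.1518] 0.1149 -1.586
scene pin [0.5861 0.1129] 0.151 1.446
scene end [0.4528 0.2166] 0.2781 1.995
scene post [ 0.6763 -0.1163] 0.1349 -0.629
```

```bash
cat >> h.py <<'E'
def rows(targets):
    """targets: [(x,y,z,yaw)], prints rows in current tool frame"""
    o=get_obs(); p=np.array(o["tool_pos"]); M=R.from_euler('xyz',o["ee_rot"])
    print("t",o["time"],"p",p.round(4),"rpy",np.round(o["ee_rot"],3),"F",np.round(o["wrist_force"],1),"w",round(o["width"],4))
    for x,y,z,yaw in targets:
        t=M.inv().apply(np.array([x,y,z])-p); a=(M.inv()*R.from_euler('xyz',[np.pi,0,yaw])).as_rotvec()
        print("t",t.round(3),"a",a.round(3))
AX=np.array([.5665,-.0365])
def spoke(phi,r=.088,z=.078):  # TCP over spoke 2 when the pointer is at phi
    return (AX[0]-r*np.cos(phi),AX[1]-r*np.sin(phi),z,phi)
E
python3 - <<'E'
from h import *
rows([spoke(0.0,z=.2)])
E
```

```text
t 0.7 p [ 0.2212 -0.5036  0.2136] rpy [ 3.141 -0.     0.414] F [0.9 0.1 0.7] w 0.0939
t [ 0.423 -0.324  0.014] a [ 0.    -0.     0.414]
```

Call:
step_arm --steps '[{"jaw":0.25,"tx":0.423,"ty":-0.324,"tz":0.0,"az":0.41},{"jaw":0.25,"tx":0.423,"ty":-0.324,"tz":0.0,"az":0.41},{"jaw":0.25,"tx":0.423,"ty":-0.324,"tz":0.0,"az":0.41},{"jaw":0.25,"tx":0.423,"ty":-0.324,"tz":0.0,"az":0.41},{"jaw":0.25,"tx":0.423,"ty":-0.324,"tz":0.0,"az":0.41},{"jaw":0.25,"tx":0.423,"ty":-0.324,"tz":0.0,"az":0.41},{"jaw":0.25,"tx":0.423,"ty":-0.324,"tz":0.0,"az":0.41},{"jaw":0.25,"tx":0.423,"ty":-0.324,"tz":0.0,"az":0.41}]'

```text
invalid input
```

Run:
```python
from h import *
rows([spoke(0.0,z=.2)])
```

```text
t 0.7 p [ 0.2212 -0.5036  0.2136] rpy [ 3.141 -0.     0.414] F [0.9 0.1 0.7] w 0.0939
t [ 0.423 -0.324  0.014] a [ 0.    -0.     0.414]
```

Probably every key has to be present in each row.

Call:
step_arm --steps '[{"jaw":0.25,"tx":0.423,"ty":-0.324,"tz":0.0,"ax":0,"ay":0,"az":0.41},{"jaw":0.25,"tx":0.423,"ty":-0.324,"tz":0.0,"ax":0,"ay":0,"az":0.41},{"jaw":0.25,"tx":0.423,"ty":-0.324,"tz":0.0,"ax":0,"ay":0,"az":0.41},{"jaw":0.25,"tx":0.423,"ty":-0.324,"tz":0.0,"ax":0,"ay":0,"az":0.41},{"jaw":0.25,"tx":0.423,"ty":-0.324,"tz":0.0,"ax":0,"ay":0,"az":0.41},{"jaw":0.25,"tx":0.423,"ty":-0.324,"tz":0.0,"ax":0,"ay":0,"az":0.41},{"jaw":0.25,"tx":0.423,"ty":-0.324,"tz":0.0,"ax":0,"ay":0,"az":0.41},{"jaw":0.25,"tx":0.423,"ty":-0.324,"tz":0.0,"ax":0,"ay":0,"az":0.41}]'

```text
time: 1.5
tool_pos: [0.4137, -0.1532, 0.2139]
ee_rot: [3.141, -0.001, 0.004]
wrist_force: [1.1, -0.1, 0.0]
width: 0.0335
```

Run:
```python
from h import *
rows([spoke(0.0,z=.2)])
```

```text
t 1.5 p [ 0.4137 -0.1532  0.2139] rpy [ 3.141e+00 -1.000e-03  4.000e-03] F [ 1.1 -0.1  0. ] w 0.0335
t [ 0.065 -0.116  0.014] a [ 0.001 -0.001  0.004]
```

Call:
step_arm --steps '[{"jaw":0.25,"tx":0.065,"ty":-0.116,"tz":0.014,"ax":0,"ay":0,"az":0},{"jaw":0.25,"tx":0.065,"ty":-0.116,"tz":0.014,"ax":0,"ay":0,"az":0},{"jaw":0.25,"tx":0.065,"ty":-0.116,"tz":0.014,"ax":0,"ay":0,"az":0},{"jaw":0.25,"tx":0.065,"ty":-0.116,"tz":0.06,"ax":0,"ay":0,"az":0},{"jaw":0.25,"tx":0.065,"ty":-0.116,"tz":0.094,"ax":0,"ay":0,"az":0},{"jaw":0.25,"tx":0.065,"ty":-0.116,"tz":0.094,"ax":0,"ay":0,"az":0},{"jaw":0.25,"tx":0.065,"ty":-0.116,"tz":0.094,"ax":0,"ay":0,"az":0}]'

```text
time: 2.2
tool_pos: [0.4784, -0.0371, 0.1202]
ee_rot: [3.141, -0.001, 0.003]
wrist_force: [0.8, 0.2, -0.3]
width: 0.0237
```

Run:
```python
from h import *
rows([spoke(0.0)])
p,d=snapshot("scene")
cv2.imwrite("pics/s1.png",cv2.resize(p[90:258,140:364,::-1],(800,600),interpolation=cv2.INTER_CUBIC))
```

```text
t 2.2 p [ 0.4784 -0.0371  0.1202] rpy [ 3.141e+00 -1.000e-03  3.000e-03] F [ 0.8  0.2 -0.3] w 0.0237
t [ 0.    -0.001  0.042] a [ 0.001 -0.001  0.003]
```

View pics/s1.png

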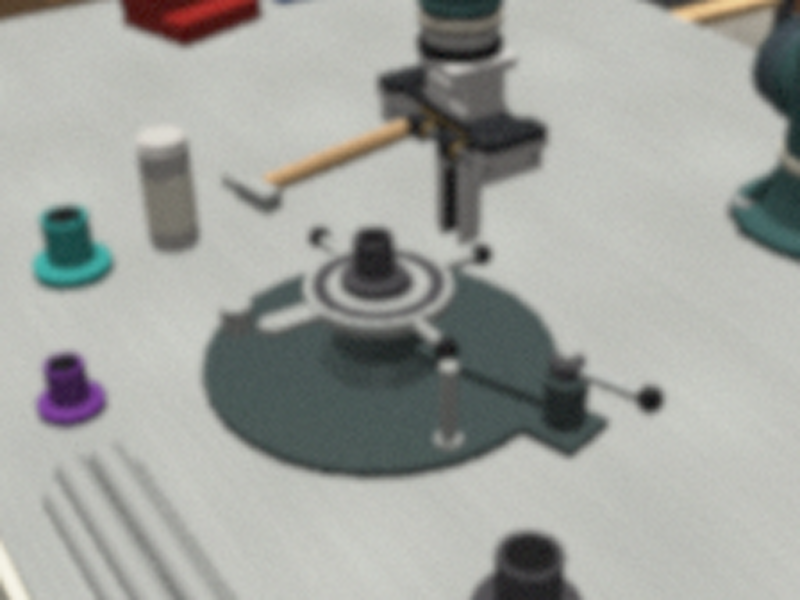

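The fingers hang over spoke 2, around (462,235). I'll descend and sweep CCW.

Call:
step_arm --steps '[{"jaw":0.25,"tx":0,"ty":0,"tz":0.022,"ax":0,"ay":0,"az":0},{"jaw":0.25,"tx":0,"ty":0,"tz":0.042,"ax":0,"ay":0,"az":0},{"jaw":0.25,"tx":0,"ty":0,"tz":0.042,"ax":0,"ay":0,"az":0},{"jaw":0.25,"tx":0,"ty":0.0044,"tz":0.042,"ax":0,"ay":0,"az":-0.05},{"jaw":0.25,"tx":0.0004,"ty":0.0088,"tz":0.042,"ax":0,"ay":0,"az":-0.1},{"jaw":0.25,"tx":0.001,"ty":0.013,"tz":0.042,"ax":0,"ay":0,"az":-0.15},{"jaw":0.25,"tx":0.0018,"ty":0.0175,"tz":0.042,"ax":0,"ay":0,"az":-0.2},{"jaw":0.25,"tx":0.0018,"ty":0.0175,"tz":0.042,"ax":0,"ay":0,"az":-0.2}]'

```text
time: 3.05
tool_pos: [0.4828, -0.0554, 0.0823]
ee_rot: [3.139, -0.007, 0.202]
wrist_force: [-0.1, 0.6, 0.1]
width: 0.0232
```

Run:
```python
from h import *
rows([spoke(f) for f in np.arange(.25,.65,.05)])
```

```text
t 3.05 p [ 0.4828 -0.0554  0.0823] rpy [ 3.139 -0.007  0.202] F [-0.1  0.6  0.1] w 0.0232
t [-0.002  0.002  0.004] a [ 0.003 -0.007 -0.048]
t [-0.002  0.007  0.004] a [ 0.003 -0.007 -0.098]
t [-0.001  0.011  0.004] a [ 0.003 -0.007 -0.148]
t [-0.     0.016  0.004] a [ 0.004 -0.007 -0.198]
t [0.    0.02  0.004] a [ 0.004 -0.006 -0.248]
t [0.002 0.024 0.004] a [ 0.004 -0.006 -0.298]
t [0.003 0.028 0.004] a [ 0.004 -0.006 -0.348]
t [0.005 0.032 0.004] a [ 0.004 -0.006 -0.398]
```

Run:
```python
from h import *
o=get_obs(); print(o["wrist_force"],o["wrist_torque"],o["tool_pos"],o["qvel"].round(3))
p,d=snapshot("scene");q,d=snapshot("top")
a=cv2.resize(p[120:240,190:310,::-1],(400,400),interpolation=cv2.INTER_CUBIC);b=cv2.resize(q[160:260,228:328,::-1],(400,400),interpolation=cv2.INTER_CUBIC)
cv2.imwrite("pics/s2.png",np.hstack([a,b]))
```

```text
[-0.1418384   0.56012717  0.06036653] [0.14536669 0.04989161 0.02475596] [ 0.48277383 -0.05544254  0.0822542 ] [ 0.005 -0.002  0.008 -0.008 -0.007  0.043]
```

View pics/s2.png

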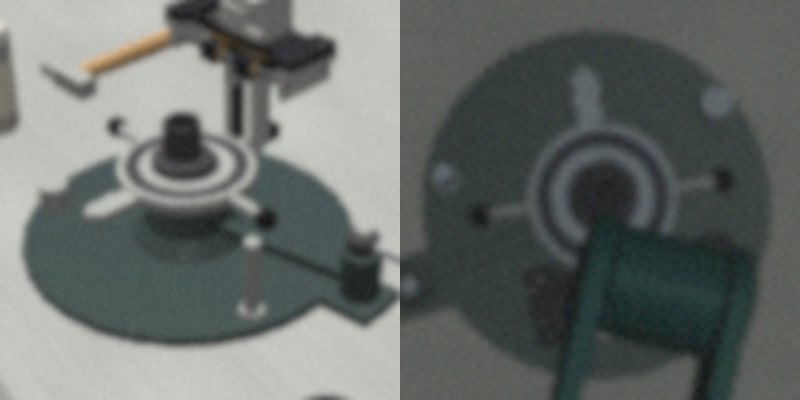

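The disc has turned CCW by about 0.14 rad, with spokes at (480,215) and (723,180) in the right half. I'll continue the sweep.

Call:
step_arm --steps '[{"jaw":0.25,"tx":-0.002,"ty":0.003,"tz":0.002,"ax":0.003,"ay":-0.007,"az":-0.05},{"jaw":0.25,"tx":-0.002,"ty":0.007,"tz":0.002,"ax":0.003,"ay":-0.007,"az":-0.1},{"jaw":0.25,"tx":-0.001,"ty":0.011,"tz":0.003,"ax":0.003,"ay":-0.007,"az":-0.15},{"jaw":0.25,"tx":0,"ty":0.016,"tz":0.003,"ax":0.004,"ay":-0.007,"az":-0.2},{"jaw":0.25,"tx":0,"ty":0.02,"tz":0.003,"ax":0.004,"ay":-0.006,"az":-0.25},{"jaw":0.25,"tx":0.002,"ty":0.024,"tz":0.003,"ax":0.004,"ay":-0.006,"az":-0.3},{"jaw":0.25,"tx":0.003,"ty":0.028,"tz":0.003,"ax":0.004,"ay":-0.006,"az":-0.35},{"jaw":0.25,"tx":0.005,"ty":0.032,"tz":0.003,"ax":0.004,"ay":-0.006,"az":-0.4}]'

```text
time: 3.95
tool_pos: [0.4945, -0.0854, 0.0805]
ee_rot: [3.141, -0.001, 0.603]
wrist_force: [-1.5, 1.8, 1.2]
width: 0.0235
```

Run:
```python
from h import *
rows([spoke(f) for f in np.arange(.65,1.05,.05)])
```

```text
t 3.95 p [ 0.4945 -0.0854  0.0805] rpy [ 3.141e+00 -1.000e-03  6.030e-01] F [-1.5  1.8  1.2] w 0.0235
t [-0.001  0.005  0.003] a [ 0.001 -0.001 -0.047]
t [-0.001  0.009  0.003] a [ 0.001 -0.001 -0.097]
t [-0.     0.013  0.003] a [ 0.001 -0.001 -0.147]
t [0.001 0.018 0.003] a [ 0.001 -0.001 -0.197]
t [0.002 0.022 0.003] a [ 0.001 -0.001 -0.247]
t [0.003 0.026 0.003] a [ 0.001 -0.001 -0.297]
t [0.004 0.031 0.003] a [ 0.001 -0.001 -0.347]
t [0.006 0.035 0.003] a [ 0.001 -0.001 -0.397]
```

Call:
step_arm --steps '[{"jaw":0.25,"tx":-0.001,"ty":0.005,"tz":0.001,"ax":0,"ay":0,"az":-0.05},{"jaw":0.25,"tx":-0.001,"ty":0.009,"tz":0.001,"ax":0,"ay":0,"az":-0.1},{"jaw":0.25,"tx":0,"ty":0.013,"tz":0.001,"ax":0,"ay":0,"az":-0.15},{"jaw":0.25,"tx":0.001,"ty":0.018,"tz":0.001,"ax":0,"ay":0,"az":-0.2},{"jaw":0.25,"tx":0.002,"ty":0.022,"tz":0.001,"ax":0,"ay":0,"az":-0.25},{"jaw":0.25,"tx":0.003,"ty":0.026,"tz":0.001,"ax":0,"ay":0,"az":-0.3},{"jaw":0.25,"tx":0.004,"ty":0.031,"tz":0.001,"ax":0,"ay":0,"az":-0.35},{"jaw":0.25,"tx":0.006,"ty":0.035,"tz":0.001,"ax":0,"ay":0,"az":-0.4}]'

```text
time: 4.75
tool_pos: [0.5194, -0.1104, 0.0806]
ee_rot: [3.141, -0.002, 1.004]
wrist_force: [-1.7, 2.4, 0.7]
width: 0.0238
```

Run:
```python
from h import *
rows([spoke(f) for f in [1.05,1.1,1.15,1.2,1.25,1.3,1.35,1.4,1.45,1.5]])
```

```text
t 4.75 p [ 0.5194 -0.1104  0.0806] rpy [ 3.141e+00 -2.000e-03  1.004e+00] F [-1.7  2.4  0.7] w 0.0238
t [-0.     0.004  0.003] a [ 0.001 -0.002 -0.046]
t [0.    0.008 0.003] a [ 0.001 -0.002 -0.096]
t [0.001 0.013 0.003] a [ 0.001 -0.002 -0.146]
t [0.001 0.017 0.003] a [ 0.001 -0.002 -0.196]
t [0.002 0.021 0.003] a [ 0.001 -0.001 -0.246]
t [0.003 0.026 0.003] a [ 0.001 -0.001 -0.296]
t [0.005 0.03  0.003] a [ 0.001 -0.001 -0.346]
t [0.006 0.034 0.003] a [ 0.001 -0.001 -0.396]
t [0.008 0.038 0.003] a [ 0.001 -0.001 -0.446]
t [0.01  0.042 0.003] a [ 0.001 -0.001 -0.496]
```

Call:
step_arm --steps '[{"jaw":0.25,"tx":0,"ty":0.004,"tz":0.001,"ax":0,"ay":0,"az":-0.05},{"jaw":0.25,"tx":0,"ty":0.008,"tz":0.001,"ax":0,"ay":0,"az":-0.1},{"jaw":0.25,"tx":0.001,"ty":0.013,"tz":0.001,"ax":0,"ay":0,"az":-0.15},{"jaw":0.25,"tx":0.001,"ty":0.017,"tz":0.001,"ax":0,"ay":0,"az":-0.2},{"jaw":0.25,"tx":0.002,"ty":0.021,"tz":0.001,"ax":0,"ay":0,"az":-0.25},{"jaw":0.25,"tx":0.003,"ty":0.026,"tz":0.001,"ax":0,"ay":0,"az":-0.3},{"jaw":0.25,"tx":0.005,"ty":0.03,"tz":0.001,"ax":0,"ay":0,"az":-0.35},{"jaw":0.25,"tx":0.006,"ty":0.034,"tz":0.001,"ax":0,"ay":0,"az":-0.4}]'

```text
time: 5.55
tool_pos: [0.5512, -0.1231, 0.0806]
ee_rot: [3.141, -0.002, 1.405]
wrist_force: [-1.7, 3.2, 1.1]
width: 0.0236
```

Run:
```python
from h import *
rows([spoke(f) for f in [1.45,1.5,1.55]])
p,d=snapshot("scene");q,d=snapshot("top")
a=cv2.resize(p[120:240,190:310,::-1],(400,400),interpolation=cv2.INTER_CUBIC);b=cv2.resize(q[160:260,228:328,::-1],(400,400),interpolation=cv2.INTER_CUBIC)
cv2.imwrite("pics/s3.png",np.hstack([a,b]))
```

```text
t 5.55 p [ 0.5512 -0.1231  0.0806] rpy [ 3.141e+00 -2.000e-03  1.405e+00] F [-1.7  3.2  1.1] w 0.0236
t [0.    0.005 0.003] a [ 0.001 -0.002 -0.045]
t [0.    0.009 0.003] a [ 0.001 -0.002 -0.095]
t [0.001 0.014 0.003] a [ 0.001 -0.002 -0.145]
```

View pics/s3.png

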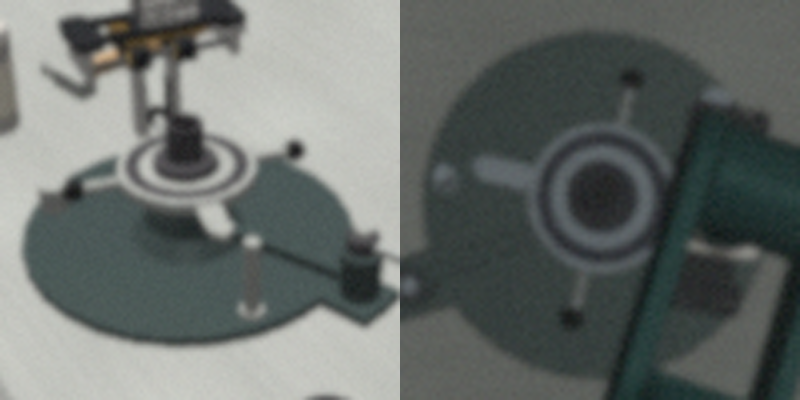

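Run:
```python
from h import *
T=lambda c:hit("top",((c[0]-400+.5)/4-.5+228,(c[1]+.5)/4-.5+160),.085)
a,b=T((631,78)),T((571,318)); d=a-b; m=(a+b)/2
print(m,np.hypot(*d),"pointer",np.arctan2(d[1],d[0])+np.pi/2)
pin=np.array([.5858,.1120]); e=pin-m; print("pin dir",np.arctan2(e[1],e[0]))
```

```text
[ 0.56817662 -0.03620284] 0.2318623697553709 pointer 1.339179693427992
pin dir 1.4524381738296623
```

Pointer measures 1.339 against a pin direction of about 1.448, so 0.11 rad more.

Call:
step_arm --steps '[{"jaw":0.25,"tx":0,"ty":0.003,"tz":0.001,"ax":0,"ay":0,"az":-0.03},{"jaw":0.25,"tx":0,"ty":0.006,"tz":0.001,"ax":0,"ay":0,"az":-0.06},{"jaw":0.25,"tx":0,"ty":0.0085,"tz":0.001,"ax":0,"ay":0,"az":-0.09},{"jaw":0.25,"tx":0.0005,"ty":0.01,"tz":0.001,"ax":0,"ay":0,"az":-0.108},{"jaw":0.25,"tx":0.0005,"ty":0.01,"tz":0.001,"ax":0,"ay":0,"az":-0.108},{"jaw":0.25,"tx":0.0005,"ty":0.01,"tz":0.001,"ax":0,"ay":0,"az":-0.108}]'

```text
time: 6.25
tool_pos: [0.5621, -0.1251, 0.0796]
ee_rot: [3.138, -0.0, 1.511]
wrist_force: [-0.5, -0.2, 0.5]
width: 0.0236
```

Run:
```python
from h import *
rows([spoke(1.51)])
p,d=snapshot("scene");q,d=snapshot("top")
a=cv2.resize(p[120:240,190:310,::-1],(400,400),interpolation=cv2.INTER_CUBIC);b=cv2.resize(q[160:260,228:328,::-1],(400,400),interpolation=cv2.INTER_CUBIC)
cv2.imwrite("pics/s4.png",np.hstack([a,b]))
```

```text
t 6.25 p [ 0.5621 -0.1251  0.0796] rpy [ 3.138 -0.     1.511] F [-0.5 -0.2  0.5] w 0.0236
t [ 0.001 -0.001  0.002] a [ 0.003 -0.     0.001]
```

View pics/s4.png

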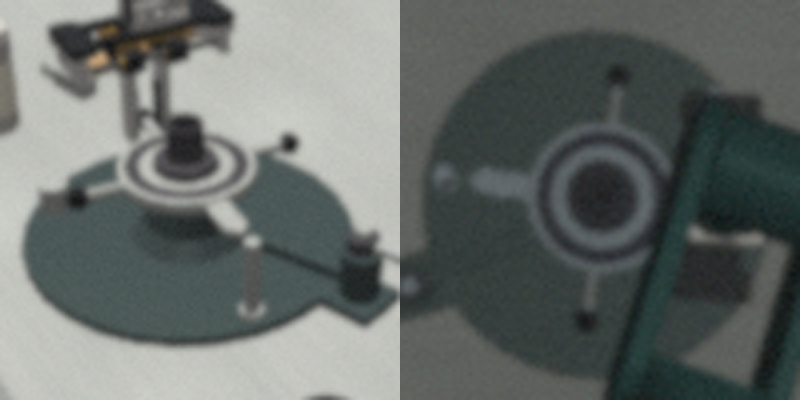

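Call:
step_arm --steps '[{"jaw":0.25,"tx":0,"ty":-0.005,"tz":0,"ax":0,"ay":0,"az":0},{"jaw":0.25,"tx":0,"ty":-0.005,"tz":0,"ax":0,"ay":0,"az":0},{"jaw":0.25,"tx":0,"ty":-0.005,"tz":-0.04,"ax":0,"ay":0,"az":0},{"jaw":0.25,"tx":0,"ty":-0.005,"tz":-0.08,"ax":0,"ay":0,"az":0},{"jaw":0.25,"tx":0,"ty":-0.005,"tz":-0.12,"ax":0,"ay":0,"az":0},{"jaw":0.0,"tx":-0.05,"ty":-0.005,"tz":-0.12,"ax":0,"ay":0,"az":0},{"jaw":0.0,"tx":-0.1,"ty":-0.005,"tz":-0.12,"ax":0,"ay":0,"az":0},{"jaw":0.0,"tx":-0.15,"ty":-0.005,"tz":-0.12,"ax":0,"ay":0,"az":0}]'

```text
time: 7.15
tool_pos: [0.548, -0.2757, 0.2004]
ee_rot: [3.136, 0.0, 1.513]
wrist_force: [-0.3, 0.4, -0.3]
width: 0.0029
```

```bash
cat >> h.py <<'E'
def blob(img,c,w=7):
    """dark ball centroid near pixel c"""
    u,v=int(round(c[0])),int(round(c[1])); g=img[v-w:v+w+1,u-w:u+w+1].astype(float).mean(2)
    g=cv2.GaussianBlur(g,(3,3),0); t=np.median(g); m=np.clip(t-12-g,0,None); y,x=np.mgrid[v-w:v+w+1,u-w:u+w+1]
    return (m*x).sum()/m.sum(),(m*y).sum()/m.sum()
E
python3 - <<'E'
from h import *
s=get_obs();print(s["time"],s["tool_pos"],s["ee_rot"],s["width"])
for k in range(2):
    q,_=snapshot("top")
    c=[((x-400+.5)/4-.5+228,(y+.5)/4-.5+160) for x,y in((618,75),(586,321))]
    B=[blob(q,x,4) for x in c]; A,b=[hit("top",x,.085) for x in B]
    d=A-b; print(c,B,np.hypot(*d),(A+b)/2,"pointer",np.arctan2(d[1],d[0])+np.pi/2)
cv2.imwrite("pics/t5.png",cv2.resize(q[160:260,178:328,::-1],(750,500),interpolation=cv2.INTER_CUBIC))
E
```

```text
7.15 [ 0.54801996 -0.27566071  0.2004118 ] [3.13616186e+00 4.96045284e-04 1.51271300e+00] 0.0028877133010918243
[(282.125, 178.375), (274.125, 239.875)] [(np.float64(281.9234317343173), np.float64(178.2106396063961)), (np.float64(273.8975516995484), np.float64(239.96244354647015))] 0.23329862112151353 [ 0.5683592  -0.03621709] pointer 1.454597133467575
[(282.125, 178.375), (274.125, 239.875)] [(np.float64(281.7546029919447), np.float64(178.27100115074796)), (np.float64(273.92262958280656), np.float64(239.9823008849557))] 0.23304423667304436 [ 0.56820181 -0.03594667] pointer 1.4576177921743891
```

View pics/t5.png

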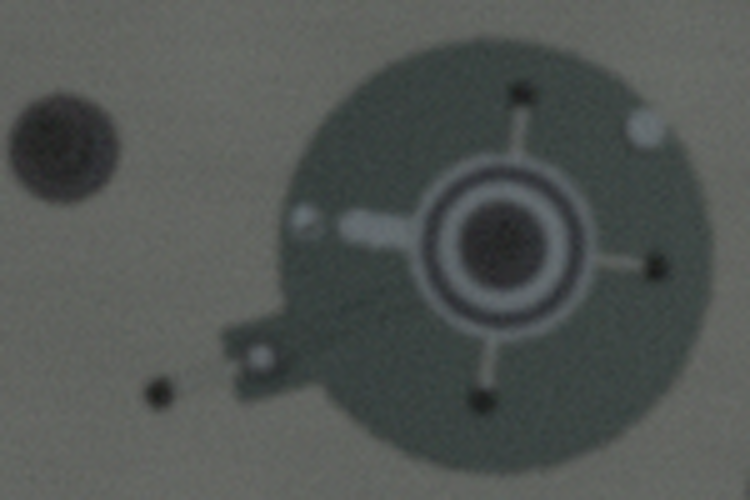

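The pointer is at 1.456 and the pin direction at 1.449, about 1 mm off. The pointer (340,226) lines up with the pin top (306,220), and the flange is centred. Next I go to the lever, ball at (158,393), on its robot side.

```bash
cat >> h.py <<'E'
PV=np.array([.482,.141])
def lev(th,s=.019,r=.055,z=.068):
    p=PV+r*np.array([np.cos(th),np.sin(th)])+s*np.array([-np.sin(th),np.cos(th)]); return (p[0],p[1],z,th)
E
python3 - <<'E'
from h import *
rows([lev(1.92,.045,z=.2),lev(1.92,.045)])
E
```

```text
t 7.25 p [ 0.5465 -0.2802  0.1986] rpy [3.139e+00 2.000e-03 1.504e+00] F [0.1 0.2 0.3] w 0.0003
t [ 0.448 -0.156 -0.003] a [ 0.002  0.003 -0.416]
t [ 0.448 -0.156  0.129] a [ 0.002  0.003 -0.416]
```

Call:
step_arm --steps '[{"jaw":0,"tx":0.448,"ty":-0.156,"tz":0,"ax":0,"ay":0,"az":-0.41},{"jaw":0,"tx":0.448,"ty":-0.156,"tz":0,"ax":0,"ay":0,"az":-0.41},{"jaw":0,"tx":0.448,"ty":-0.156,"tz":0,"ax":0,"ay":0,"az":-0.41},{"jaw":0,"tx":0.448,"ty":-0.156,"tz":0,"ax":0,"ay":0,"az":-0.41},{"jaw":0,"tx":0.448,"ty":-0.156,"tz":0,"ax":0,"ay":0,"az":-0.41},{"jaw":0,"tx":0.448,"ty":-0.156,"tz":0,"ax":0,"ay":0,"az":-0.41},{"jaw":0,"tx":0.448,"ty":-0.156,"tz":0,"ax":0,"ay":0,"az":-0.41},{"jaw":0,"tx":0.448,"ty":-0.156,"tz":0,"ax":0,"ay":0,"az":-0.41}]'

```text
time: 8.05
tool_pos: [0.4382, 0.113, 0.1979]
ee_rot: [3.139, 0.003, 1.914]
wrist_force: [0.3, 1.1, 0.1]
width: 0.0005
```

Run:
```python
from h import *
rows([lev(1.92,.045,z=.2),lev(1.92,.045)])
```

```text
t 8.05 p [0.4382 0.113  0.1979] rpy [3.139e+00 3.000e-03 1.914e+00] F [0.3 1.1 0.1] w 0.0005
t [ 0.066  0.005 -0.002] a [ 0.003  0.003 -0.006]
t [0.067 0.005 0.13 ] a [ 0.003  0.003 -0.006]
```

Call:
step_arm --steps '[{"jaw":0,"tx":0.066,"ty":0.005,"tz":0,"ax":0,"ay":0,"az":0},{"jaw":0,"tx":0.066,"ty":0.005,"tz":0,"ax":0,"ay":0,"az":0},{"jaw":0,"tx":0.066,"ty":0.005,"tz":0.04,"ax":0,"ay":0,"az":0},{"jaw":0,"tx":0.067,"ty":0.005,"tz":0.08,"ax":0,"ay":0,"az":0},{"jaw":0,"tx":0.067,"ty":0.005,"tz":0.11,"ax":0,"ay":0,"az":0},{"jaw":0,"tx":0.067,"ty":0.005,"tz":0.13,"ax":0,"ay":0,"az":0},{"jaw":0,"tx":0.067,"ty":0.005,"tz":0.13,"ax":0,"ay":0,"az":0}]'

```text
time: 8.75
tool_pos: [0.4176, 0.1774, 0.0643]
ee_rot: [-3.137, 0.002, 1.915]
wrist_force: [0.3, -0.3, 0.8]
width: 0.0003
```

Run:
```python
from h import *
rows([lev(1.92,.03),lev(1.92),lev(1.86),lev(1.8),lev(1.74),lev(1.68),lev(1.62),lev(1.56)])
```

```text
t 8.75 p [0.4176 0.1774 0.0643] rpy [-3.137e+00  2.000e-03  1.915e+00] F [ 0.3 -0.3  0.8] w 0.0003
t [-0.001  0.018 -0.004] a [-0.004  0.002 -0.005]
t [-0.001  0.029 -0.004] a [-0.004  0.002 -0.005]
t [-0.     0.032 -0.004] a [-0.004  0.002  0.055]
t [ 0.001  0.036 -0.004] a [-0.004  0.002  0.115]
t [ 0.001  0.039 -0.004] a [-0.004  0.002  0.175]
t [ 0.002  0.043 -0.004] a [-0.004  0.002  0.235]
t [ 0.002  0.046 -0.004] a [-0.004  0.002  0.295]
t [ 0.002  0.05  -0.004] a [-0.004  0.002  0.355]
```

Call:
step_arm --steps '[{"jaw":0,"tx":-0.001,"ty":0.01,"tz":-0.003,"ax":0,"ay":0,"az":0},{"jaw":0,"tx":-0.001,"ty":0.018,"tz":-0.003,"ax":0,"ay":0,"az":0},{"jaw":0,"tx":-0.001,"ty":0.023,"tz":-0.003,"ax":0,"ay":0,"az":0},{"jaw":0,"tx":-0.001,"ty":0.029,"tz":-0.003,"ax":0,"ay":0,"az":0},{"jaw":0,"tx":0,"ty":0.032,"tz":-0.003,"ax":0,"ay":0,"az":0.055},{"jaw":0,"tx":0.001,"ty":0.036,"tz":-0.003,"ax":0,"ay":0,"az":0.115},{"jaw":0,"tx":0.001,"ty":0.039,"tz":-0.003,"ax":0,"ay":0,"az":0.175},{"jaw":0,"tx":0.002,"ty":0.043,"tz":-0.003,"ax":0,"ay":0,"az":0.235}]'

```text
time: 9.55
tool_pos: [0.4572, 0.1938, 0.0676]
ee_rot: [-3.136, 0.003, 1.678]
wrist_force: [-2.3, -1.5, 1.8]
width: 0.0005
```

Run:
```python
from h import *
rows([lev(1.62-.06*i) for i in range(8)])
```

```text
t 9.55 p [0.4572 0.1938 0.0676] rpy [-3.136e+00  3.000e-03  1.678e+00] F [-2.3 -1.5  1.8] w 0.0005
t [ 0.001  0.003 -0.   ] a [-0.005  0.003  0.057]
t [ 0.002  0.007 -0.   ] a [-0.005  0.003  0.117]
t [ 0.002  0.01  -0.001] a [-0.005  0.003  0.177]
t [ 0.003  0.014 -0.001] a [-0.005  0.003  0.237]
t [ 0.003  0.017 -0.001] a [-0.005  0.004  0.297]
t [ 0.003  0.02  -0.001] a [-0.005  0.004  0.357]
t [ 0.003  0.024 -0.001] a [-0.005  0.004  0.417]
t [ 0.002  0.027 -0.001] a [-0.004  0.004  0.477]
```

Contact with the lever is made at about 2.7 N. I'll go on.

Call:
step_arm --steps '[{"jaw":0,"tx":0.001,"ty":0.003,"tz":0,"ax":0,"ay":0,"az":0.06},{"jaw":0,"tx":0.002,"ty":0.007,"tz":0,"ax":0,"ay":0,"az":0.12},{"jaw":0,"tx":0.002,"ty":0.01,"tz":0,"ax":0,"ay":0,"az":0.18},{"jaw":0,"tx":0.003,"ty":0.014,"tz":0,"ax":0,"ay":0,"az":0.24},{"jaw":0,"tx":0.003,"ty":0.017,"tz":0,"ax":0,"ay":0,"az":0.3},{"jaw":0,"tx":0.003,"ty":0.02,"tz":0,"ax":0,"ay":0,"az":0.36},{"jaw":0,"tx":0.003,"ty":0.024,"tz":0,"ax":0,"ay":0,"az":0.42},{"jaw":0,"tx":0.002,"ty":0.027,"tz":0,"ax":0,"ay":0,"az":0.48}]'

```text
time: 10.35
tool_pos: [0.4837, 0.1995, 0.0676]
ee_rot: [-3.136, 0.004, 1.195]
wrist_force: [-1.6, 2.4, 0.1]
width: 0.0008
```

Run:
```python
from h import *
rows([lev(t) for t in (1.14,1.08,1.02,.97,.93,.89,.85,.81)])
```

```text
t 10.35 p [0.4837 0.1995 0.0676] rpy [-3.136  0.004  1.195] F [-1.6  2.4  0.1] w 0.0008
t [ 0.001  0.004 -0.   ] a [-0.005  0.004  0.055]
t [ 0.002  0.007 -0.   ] a [-0.005  0.004  0.115]
t [ 0.002  0.011 -0.   ] a [-0.005  0.004  0.175]
t [ 0.003  0.014 -0.   ] a [-0.005  0.005  0.225]
t [ 0.003  0.016 -0.   ] a [-0.005  0.005  0.265]
t [ 0.003  0.018 -0.001] a [-0.005  0.005  0.305]
t [ 0.003  0.021 -0.001] a [-0.005  0.005  0.345]
t [ 0.003  0.023 -0.001] a [-0.004  0.005  0.385]
```

Call:
step_arm --steps '[{"jaw":0,"tx":0.001,"ty":0.004,"tz":0,"ax":0,"ay":0,"az":0.06},{"jaw":0,"tx":0.002,"ty":0.007,"tz":0,"ax":0,"ay":0,"az":0.12},{"jaw":0,"tx":0.002,"ty":0.01,"tz":0,"ax":0,"ay":0,"az":0.165},{"jaw":0,"tx":0.002,"ty":0.01,"tz":0,"ax":0,"ay":0,"az":0.165}]'

```text
time: 10.75
tool_pos: [0.4939, 0.1982, 0.0676]
ee_rot: [-3.136, 0.004, 1.03]
wrist_force: [-0.7, 2.6, -0.3]
width: 0.0008
```

Run:
```python
from h import *
rows([lev(t) for t in (.99,.95,.91,.87,.83,.79,.75)])
p,d=snapshot("scene")
cv2.imwrite("pics/s6.png",cv2.resize(p[120:240,190:350,::-1],(800,600),interpolation=cv2.INTER_CUBIC))
```

```text
t 10.75 p [0.4939 0.1982 0.0676] rpy [-3.136  0.004  1.03 ] F [-0.7  2.6 -0.3] w 0.0008
t [ 0.001  0.002 -0.   ] a [-0.005  0.004  0.04 ]
t [ 0.001  0.005 -0.   ] a [-0.005  0.005  0.08 ]
t [ 0.002  0.007 -0.   ] a [-0.005  0.005  0.12 ]
t [ 0.002  0.009 -0.   ] a [-0.005  0.005  0.16 ]
t [ 0.002  0.012 -0.   ] a [-0.005  0.005  0.2  ]
t [ 0.003  0.014 -0.   ] a [-0.005  0.005  0.24 ]
t [ 0.003  0.016 -0.   ] a [-0.005  0.005  0.28 ]
```

View pics/s6.png

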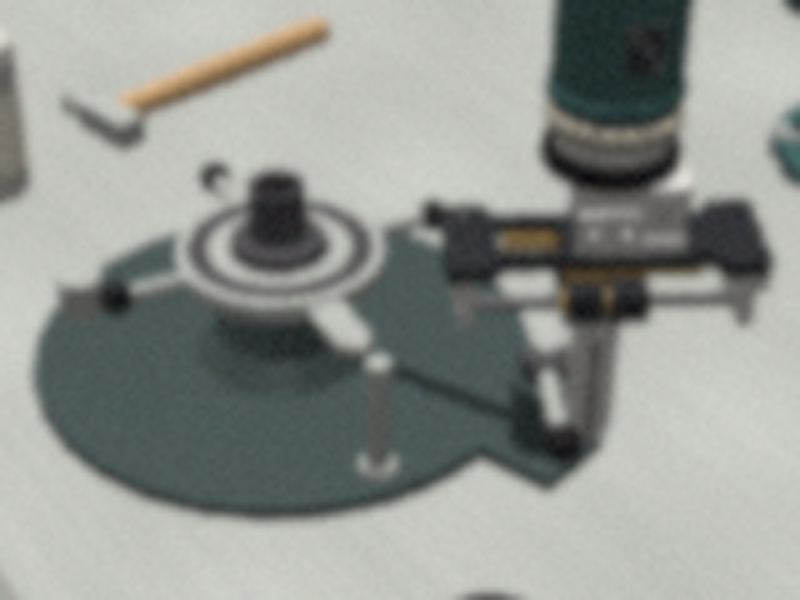

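The finger rides on the lever, its ball at (562,440), and the pointer still aims at the pin at (378,362). I'll push on in small steps and watch the force.

Call:
step_arm --steps '[{"jaw":0,"tx":0.001,"ty":0.002,"tz":0,"ax":0,"ay":0,"az":0.03},{"jaw":0,"tx":0.001,"ty":0.004,"tz":0,"ax":0,"ay":0,"az":0.06},{"jaw":0,"tx":0.001,"ty":0.005,"tz":0,"ax":0,"ay":0,"az":0.08}]'

```text
time: 11.1
tool_pos: [0.4989, 0.1969, 0.0676]
ee_rot: [-3.136, 0.004, 0.949]
wrist_force: [-1.8, 2.7, -0.3]
width: 0.0005
```

Run:
```python
from h import *
print("lever before", np.subtract(hit("scene",((562.5)/5-.5+190,440.5/5-.5+120),.072),PV), np.arctan2(*np.subtract(hit("scene",((562.5)/5-.5+190,440.5/5-.5+120),.072),PV)[::-1]))
rows([lev(t) for t in (.91,.87,.83,.79,.75)])
```

```text
lever before [0.03858678 0.06806332] 1.0550519696310592
t 11.1 p [0.4989 0.1969 0.0676] rpy [-3.136  0.004  0.949] F [-1.8  2.7 -0.3] w 0.0005
t [ 0.     0.002 -0.   ] a [-0.005  0.004  0.039]
t [ 0.001  0.004 -0.   ] a [-0.005  0.004  0.079]
t [ 0.002  0.006 -0.   ] a [-0.005  0.004  0.119]
t [ 0.002  0.009 -0.   ] a [-0.005  0.004  0.159]
t [ 0.002  0.011 -0.   ] a [-0.005  0.004  0.199]
```

Call:
step_arm --steps '[{"jaw":0,"tx":0,"ty":0.001,"tz":0,"ax":0,"ay":0,"az":0.02},{"jaw":0,"tx":0,"ty":0.002,"tz":0,"ax":0,"ay":0,"az":0.04},{"jaw":0,"tx":0.001,"ty":0.003,"tz":0,"ax":0,"ay":0,"az":0.06}]'

```text
time: 11.4
tool_pos: [0.4998, 0.1973, 0.0675]
ee_rot: [-3.131, 0.005, 0.888]
wrist_force: [-7.9, 5.2, 4.9]
width: 0.0007
```

Call:
step_arm --steps '[{"jaw":0,"tx":0,"ty":0.001,"tz":0,"ax":0,"ay":0,"az":0.02},{"jaw":0,"tx":0,"ty":0.002,"tz":0,"ax":0,"ay":0,"az":0.04}]'

```text
time: 11.6
tool_pos: [0.4998, 0.1978, 0.0677]
ee_rot: [-3.126, 0.005, 0.847]
wrist_force: [-7.3, 6.7, 2.8]
width: 0.0005
```

The force rose to about 10 N with no further motion, so the stop is reached. I'll back off, lift and check.

Call:
step_arm --steps '[{"jaw":0,"tx":0,"ty":-0.008,"tz":0,"ax":0,"ay":0,"az":0},{"jaw":0,"tx":0,"ty":-0.025,"tz":0,"ax":0,"ay":0,"az":0},{"jaw":0,"tx":0,"ty":-0.025,"tz":-0.04,"ax":0,"ay":0,"az":0},{"jaw":0,"tx":0,"ty":-0.025,"tz":-0.09,"ax":0,"ay":0,"az":0},{"jaw":0,"tx":0,"ty":-0.07,"tz":-0.13,"ax":0,"ay":0,"az":0},{"jaw":0,"tx":-0.05,"ty":-0.12,"tz":-0.13,"ax":0,"ay":0,"az":0},{"jaw":0,"tx":-0.05,"ty":-0.16,"tz":-0.13,"ax":0,"ay":0,"az":0},{"jaw":0,"tx":-0.05,"ty":-0.16,"tz":-0.13,"ax":0,"ay":0,"az":0}]'

```text
time: 12.4
tool_pos: [0.3456, 0.2667, 0.2018]
ee_rot: [-3.127, 0.002, 0.851]
wrist_force: [0.7, 0.8, 0.0]
width: 0.0002
```

Run:
```python
from h import *
rows([])
p,d=snapshot("scene");q,d=snapshot("top")
a=cv2.resize(p[120:240,205:325,::-1],(400,400),interpolation=cv2.INTER_CUBIC);b=cv2.resize(q[160:260,214:314,::-1],(400,400),interpolation=cv2.INTER_CUBIC)
cv2.imwrite("pics/s7.png",np.hstack([a,b]))
B=[blob(q,x,4) for x in((282,178),(274,240))]; A,b=[hit("top",x,.085) for x in B]
d=A-b; print(np.hypot(*d),(A+b)/2,"pointer",np.arctan2(d[1],d[0])+np.pi/2)
```

```text
t 12.4 p [0.3456 0.2667 0.2018] rpy [-3.127e+00  2.000e-03  8.510e-01] F [0.7 0.8 0. ] w 0.0002
0.23386884960029108 [ 0.56795886 -0.03659062] pointer 1.45452316126949
```

View pics/s7.png

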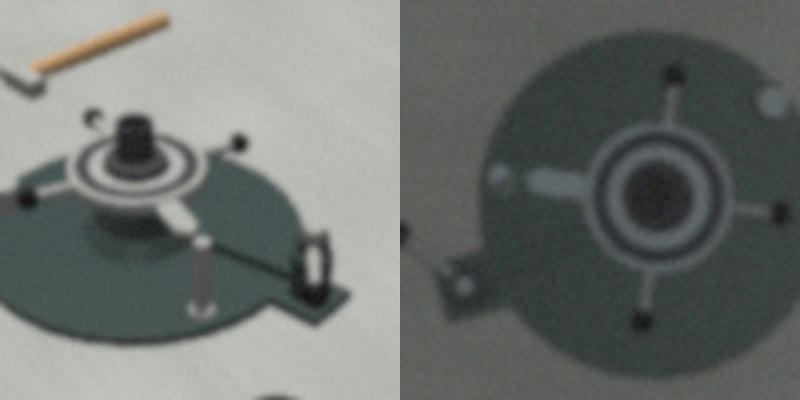

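Run:
```python
from h import *
s0=np.load("top0.npz")["p"]; q,_=snapshot("top")
for im,c in((s0,crop2px((123,410))),(q,(214+.25,160+58.5))):
    b=blob(im,c,4); e=hit("top",b,.072)-np.array([.4832,.1414]); print(b,np.hypot(*e),np.arctan2(e[1],e[0]))
e=hit("scene",(298.6,206.7),.072)-np.array([.482,.141]); print("scene",np.hypot(*e),np.arctan2(e[1],e[0]))
```

```text
(np.float64(209.44492076858302), np.float64(238.2557605450509)) 0.08112157371666169 1.9354743632706426
(np.float64(212.7263644396112), np.float64(218.01087473662747)) 0.0808055460601042 0.9548736350961774
scene 0.07406980292589381 0.929319077073087
```

```bash
python3 -c "
from h import *
print(close_job())"
```

```text
the job is handed in; nothing more can be done
None
```

The job is handed in at about 12.5 s of the 54 s allowed. The pointer aims at the tall pin and the lock lever is over at its stop. `close_job()` gives no verdict, so this rests on my own checks.

**Turntable:** I straddled spoke 2 with the fingertips and swept the disc about 1.45 rad counter-clockwise. The last check puts the pointer at 1.455 rad and the pin at 1.449 rad. That is about 1 mm off at the pin, against the 8 mm limit.

**Lock lever:** I pushed it clockwise from 1.935 to 0.955 rad in world angle, a turn of 0.98 rad. It then stopped moving while the push force rose to about 10 N. If that was the stop, the lever started at about 0.22 rad, which fits the stated 0–0.25 range. The two cameras differ by about 0.025 rad on the final lever angle.

**Forces:** The wrist readings I saw stayed around 11 N or less. I read them only between moves, so any brief peaks were not seen.

**Everything else:** In the last picture the flange stands centred and upright, and the arm is clear. The hammer's visible part shows no change. The can and wrench were out of frame in that picture and I did not measure them, but the planned tool path stayed well clear of both.

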